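# Zero the gap reader, then hold the gauge tweezers on the mark

### The job

Take a gap reading. First zero the blue reader: with the tweezers still open on their stand, push the reader's red spring lever down to its stop and let it rise fully back. Then pick up the sprung gauge tweezers by their blue pads, lift them level about 10 cm off the stand, squeeze until the yellow pointer stands in line with the red mark (never pinching the tips shut), and finish while holding them there steadily, leaving the other things on the bench where they are.

Things in the scene. Friction and masses are not known exactly. Their poses are not given: they have to be found in the camera images.
- lever_handle (a point): Centre of the red cross handle (a bar 56 mm long along the reader's y, 20 mm thick) at the end of the reader's steel lever, towards the robot; at rest about 135 mm above the table. Its axes are the lever's, which at joint value 0 are the reader's (z up).
- lever_pivot (a point): Pivot of the lever, 100 mm above the table; axes are the reader's: x level, from handle to pivot, z up. Handle centre is 144 mm from the pivot, at rest 0.245 rad above level (140 mm in -x, 35 mm up); it swings down in the x-z plane to 0.205 rad below level at the stop (handle centre then 71 mm above the table). About 3 N down on the handle starts it, 7 N holds it at the stop.
- zero_lever (a joint): Angle of the lever: 0 at rest (up), 0.45 rad at its stop (down). It springs back by itself when let go.
- reader: Fixed blue reader box, 150 x 100 mm, 70 mm high, lever ears to 114 mm; origin on the table, 80 mm in -x of the lever pivot; the box spans x -10 to 140 mm. Place and yaw vary; it may be on either side of the bench.
- tweezers_grip (a point): Midpoint between the blue grip pads of the tweezers, half-way up (42 mm above the table on the stand). x points to the open tips, y from fixed arm to moving arm, z up. Pads: 30 mm long (x), 16 mm high, open about 50 mm over their outsides (25 mm either side). Squeezing along y swings the +y arm: 1 mm at the pads moves the pointer about 1.9 mm. Spring: 2.5 N at first touch, 5 to 10 N at the marks.
- tweezers: The loose steel gauge tweezers lying level on the stand, about 135 g, balanced near the pads; origin at the underside, 8 mm below tweezers_grip, same axes. Tips 110 mm ahead (+x) of it, joined end 127 mm behind; arms 16 mm high. A white bar crosses both arms 83 mm ahead; bar and mark reach 27 mm above the underside.
- tweezer_arm (a joint): Closing angle of the moving arm about the joined end, 110 mm behind the pads: 0 open (tips 56 mm apart), 0.25 rad tips shut; the marks need 0.07 to 0.20.
- pointer (a point): Top of the yellow pointer (20 mm long, 4 mm wide) on the moving arm just behind its tip; moves in -y of the tweezers as they are squeezed.
- red_mark (a point): Front end, on top, of the red mark (16 mm long, 6 mm wide), set at a different place on the white bar each time and stiff to move; axes are those of the tweezers. The gap is right when the pointer has the same y in these axes as this point, to 3 mm.
- stand: Grey fixed tweezers stand; origin on the table below the pads, x along the tweezers. Base 220 x 50 mm, 8 mm high. The tweezers rest 34 mm above the table on a post (36 mm wide) 85 to 115 mm behind the origin and a crossbar (86 mm wide) 52 to 68 mm ahead; between these the pads are free down to the base. Place and yaw vary; either side of the bench.
- sleeve: Bystander: loose grey pipe sleeve, 64 mm across, 45 mm high; origin under its centre.
- profile: Bystander: loose aluminium block 90 x 30 x 30 mm; origin under its centre.
- driver: Bystander: loose screwdriver with red handle.
- screw_jar: Bystander: loose jar, 50 mm across, 60 mm high; origin under its centre.
- cup: Bystander: loose white cup, 72 mm across, 80 mm high; origin under its centre.
- clamp: Bystander: loose toggle clamp with red handle, about 140 mm long, 40 mm high.

How it is judged:
By the outcome, as a careful person would: the job done as asked, in the order asked, and still so for the second after the job is handed in, while the arm keeps its last pose, push and grip.
It also fails if it takes over 64 s, if anything falls off the work surface, if the arm or the gripper's body presses on something with over 40 N, if the wrist force passes 120 N, or if a joint passes its speed limit or range.

### The arm

A 6-joint arm with a two-finger parallel gripper is mounted at the origin on the work surface. World frame = base frame: x ahead of the robot, y to its left, z up, the work surface at z = 0. Lengths are in mm, angles in rad, forces in N, time in s.
With the tool pointing down it reaches from about 275 to 750 mm from the base axis. Payload 10.2 kg.
Tool frame: the origin (TCP) lies at the very end of the fingers, on their centre line; the grasp point (between the pads) lies 19 mm behind it; z points along the fingers, y is the line along which they close (so a half turn about z gives the same grasp; the last joint's range is limited). The gripper opens to 85 mm and grips with 20 to 120 N. Pads are 22 mm wide; open, the fingers measure 114 mm over their backs; the gripper's body (76 mm by 85 mm) begins 54 mm behind the grasp point. The pads swing forward as they close: fully open they stand 13 mm farther back than shut.
Start: joints at [1.045, 0.313, 1.498, -0, 1.331, -0.223], TCP at [156.565, 501.117, 231.294] pointing down, gripper open.
Joint ranges: [-2.94, 2.94], [-0.97, 2.17], [0.19, 2.56], [-1.23, 4.37], [0.02, 3.11], [-2.88, 2.88]. Speed limits (rad/s): [2.39, 2.39, 3.01, 3.14, 3.14, 3.14].

### API

Orientations are given as a unit quaternion [w, x, y, z].
In Python, from rig import ctrl gives the robot as it stands.
- The arm moves only by the shell command python3 -m inch 'ROWS' [OPENING] [FORCE]. ROWS is text: rows parted by semicolons, each of 6 numbers parted by spaces: the shift along the tool's x, y, z in mm, then the turn, a rotation vector about the tool's x, y, z in units of 6 degrees (1.0 is 6 degrees). A call has exactly 10 rows; each row shifts and turns the commanded pose from where the row before left it, along the tool's axes as they then stand; what a row does not reach is not made up. A row lasts 1/12 s, in which the tool goes at most 41.7 mm and 7.16 degrees, less where a joint would pass 70% of its speed; a pose out of reach is approached as far as the arm can. A call with a gripper value outside its range is refused whole. OPENING is the opening, from 0 (shut) to 1 (fully open), set as the call begins (- or left out, the last holds). The fingers move at their own pace and stop on an object; FORCE is the grip in N (left out, the last holds). Time passes only in rows, so rows that do not move let the fingers close, or fill a call up. It gives the time, the measured TCP pose, the force, the opening and the grip force at its end, in the units of the state.
- ctrl.sense(): the state, without advancing time (a new reading comes with each control period).
- ctrl.capture(name): name is "side" or "top" or "wrist"; returns a dict with "image" (400x640x3 uint8, red, green, blue), "intrinsics" (3x3 intrinsics, pixels), "rvec" (rotation vector, rad) and "tvec" (3), from world to camera coordinates, as OpenCV has them. Camera axes: x right, y down, z forward; pixel columns grow to the right and rows downward; lengths in mm; the calibration is good to about 2 mm. A picture is of the moment at which its call begins. There is no depth.
- ctrl.finish_job(): hands the job in; it is judged then, once.
The state is a dict: "time_s": time; "joints": joint angles; "dq": joint speeds; "tau": joint torques, N m; "eef_pos": TCP position; "ee_rot": TCP orientation; "force": force on the tool from outside, world axes, zero at the start; "wrist_torque": the same for the moment, N m; "grip_width": opening from 0.0 (shut) to 1.0 (fully open); "grip_force": force on a finger pad.
Only numpy, scipy, OpenCV 4.12 (cv2) and the standard library are available. Lean on these libraries where they do the work, as an engineer would, in place of code of your own. Each camera call takes 0.05 s, during which the arm holds its last target. There are 200 camera calls.

## Working session

There is one attempt and no reset: what is moved stays moved. The work goes in short steps, Python scripts to look and compute and a shell command to move; the robot and the scene stay as the last step left them, time stands still between calls to the robot, and variables do not carry over. Pictures are saved under pics/ and viewed, at most 10 in all, crops included, and the job is handed in when it is done.

```bash
ls; mkdir -p pics; cat > h.py <<'E'
import numpy as np, cv2, json
from scipy.spatial.transform import Rotation as R
from rig import ctrl
def cap(name,fn):
    c=ctrl.capture(name); cv2.imwrite(f'pics/{fn}.png',c['image'][:,:,::-1])
    np.savez(f'{fn}.npz',K=c['intrinsics'],r=c['rvec'],t=c['tvec']); return c
def ray(fn,u,v):
    d=np.load(fn+'.npz'); M=cv2.Rodrigues(d['r'])[0]
    x=np.linalg.solve(d['K'],[u,v,1]); return -M.T@d['t'].ravel(), M.T@x
def atz(fn,u,v,z):
    o,d=ray(fn,u,v); return o+d*(z-o[2])/d[2]
def proj(fn,p):
    d=np.load(fn+'.npz'); return cv2.projectPoints(np.array(p,float).reshape(-1,1,3),d['r'],d['t'],d['K'],None)[0].reshape(-1,2)
def st():
    s=ctrl.sense(); q=s['ee_rot']; return s,np.array(s['eef_pos']),R.from_quat([q[1],q[2],q[3],q[0]])
E
python3 - <<'E'
from h import *
for n in('top','side'):
    c=cap(n,n+'0'); o,d=ray(n+'0',320,200); print(n,o,d)
s,p,r=st(); print(s); print(r.as_matrix().round(3))
E
```

```text
pics
top [ 335.79112056   12.03233664 1192.41453478] [ 0.19929681 -0.02152043 -0.98002175]
side [ 441.57403654 1063.81877653 1000.30798338] [ 0.06752097 -0.77087166 -0.63353853]
{'time_s': 0.1, 'joints': array([ 1.04458794e+00,  3.13436334e-01,  1.49837610e+00, -1.26430780e-06,
        1.33102675e+00, -2.23363451e-01]), 'dq': array([-1.17957674e-04, -1.17380898e-03, -3.06333313e-03, -1.03588273e-03,
        5.51598987e-05,  5.96780465e-04]), 'tau': array([ 2.12345258e-03, -4.12902474e+01, -2.60142964e+01, -1.85728773e-04,
        3.03299625e-03,  1.49863013e-05]), 'eef_pos': array([156.44382922, 500.89651518, 230.76503093]), 'ee_rot': array([-2.27589276e-04,  1.50844300e-01,  9.88557337e-01, -5.80226315e-04]), 'force': array([-0.49034009, -0.32547618,  0.84924035]), 'wrist_torque': array([ 0.02333628, -0.0298074 , -0.00793318]), 'grip_force': 0.0, 'grip_width': 1.0003239030206201}
[[-0.954  0.298 -0.001]
 [ 0.298  0.954 -0.001]
 [ 0.    -0.001 -1.   ]]
```

View pics/top0.png

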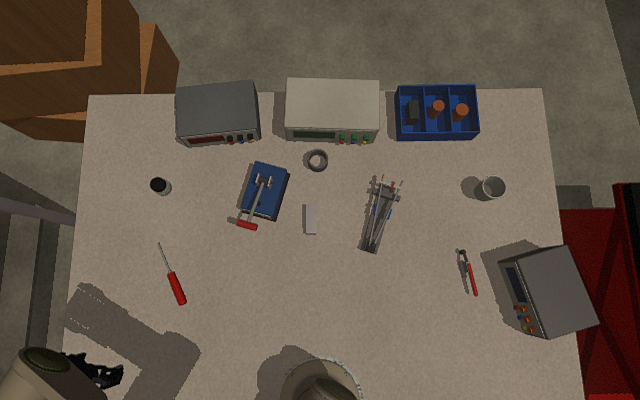

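View pics/side0.png

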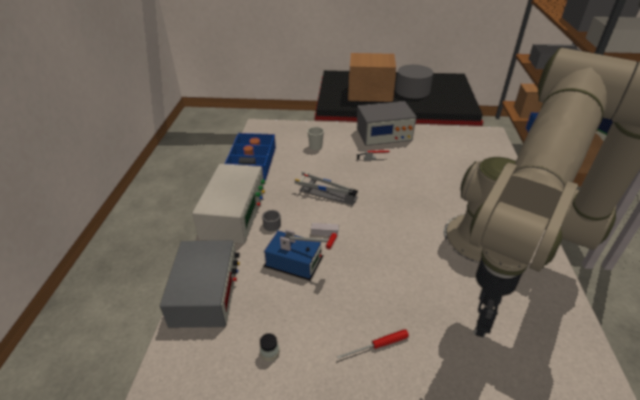

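The top view shows the reader at (265,190) with its red handle at (247,225), and the tweezers at (380,215) with their tips up the image. The side view agrees with this. Next I'll enlarge both.

```bash
python3 - <<'E'
import cv2,numpy as np
i=cv2.imread('pics/top0.png')
a=cv2.resize(i[150:260,215:305],None,fx=4.4,fy=4.4,interpolation=2); b=cv2.resize(i[160:270,340:430],None,fx=4.4,fy=4.4,interpolation=2)
cv2.imwrite('pics/crop0.png',np.hstack([a,b]))
E
python3 -c "
from h import *
print(atz('top0',247,225,135),atz('top0',390,215,42),atz('top0',362,213,42))"
```

```text
[484.162518   189.78877901 135.        ] [ 520.79683484 -221.25396579   42.        ] [ 528.13317652 -137.98549592   42.        ]
```

View pics/crop0.png

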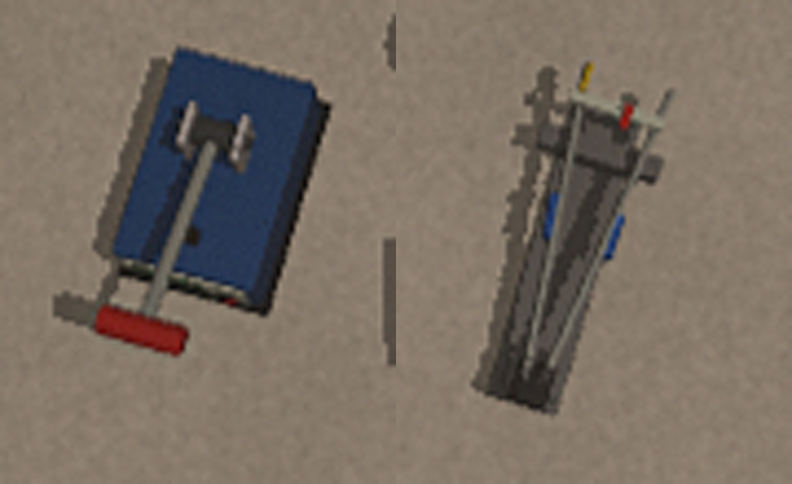

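The crop gives these positions in top-image pixels:
- **Handle:** (247.3,225)
- **Pivot:** (263.2,180.2)
- **Pads:** (375.2,209.1) and (389.5,213.9)
- **Pointer top:** about (383.4,176)
- **Red mark:** about (392.4,186)

```bash
python3 - <<'E'
from h import *
h=atz('top0',247.3,225,137); p=atz('top0',263.2,180.2,105)
a=atz('top0',375.2,209.1,46); b=atz('top0',389.5,213.9,46)
print('h',h,'p',p,np.linalg.norm((p-h)[:2]),'yaw',np.arctan2(*(p-h)[1::-1]))
print('pads',a,b,(a+b)/2,np.linalg.norm(a-b),'yaw',np.arctan2(*(a-b)[1::-1])-np.pi/2)
j=atz('top0',370.5,245,42); print('joint',j, np.arctan2(*((a+b)/2-j)[1::-1]))
y=np.arctan2(*(p-h)[1::-1])
s,t,r=st(); 
print('yaw tool y',np.arctan2(*r.as_matrix()[1::-1,1]))
print('handle delta in tool',r.inv().apply(h-t))
for n in('side0',): print(proj(n,[h,p,a,b]))
E
```

```text
h [483.86939741 188.63282622 137.        ] p [617.59017279 150.39825649 105.        ] 139.0795746752911 yaw -0.2784976189330344
pads [ 538.65109411 -177.28983711   46.        ] [ 523.49000332 -219.13433752   46.        ] [ 531.07054872 -198.21208731   46.        ] 44.50641402197377 yaw -0.3476077030320299
joint [ 432.35713795 -159.16850117   42.        ] -0.3766423633169194
yaw tool y 1.2679518538338463
handle delta in tool [-405.67933355 -200.28881565   93.8970917 ]
[[332.28083168 239.46326259]
 [288.47888962 235.72736633]
 [323.04535785 186.28723337]
 [327.94498974 179.67187747]]
```

The measurements agree: pivot to handle is 139 mm (expected 140), and the pads are 45 mm apart. The tool yaw is already almost aligned with both objects. I'll go above the handle with the fingers shut.

```bash
python3 -m inch '-20 -10 2 0 0 0;-20 -10 2 0 0 0;-20 -10 2 0 0 0;-20 -10 2 0 0 0;-20 -10 2 0 0 0;-20 -10 2 0 0 0;-20 -10 2 0 0 0;-20 -10 2 0 0 0;-20 -10 2 0 0 0;-20 -10 2 0 0 0' 0 40
python3 -m inch '-20 -10 2 0 0 0;-20 -10 2 0 0 0;-20 -10 2 0 0 0;-20 -10 2 0 0 0;-20 -10 2 0 0 0;-20 -10 2 0 0 0;-20 -10 2 0 0 0;-20 -10 2 0 0 0;-20 -10 2 0 0 0;-20 -10 2 0 0 0'
python3 - <<'E'
from h import *
import cv2
s,t,r=st(); print(t,r.as_matrix().round(3).tolist())
cap('wrist','w1'); print(proj('w1',[[484,188.6,145],t]))
h=np.array([483.9,188.6,137]);print(r.inv().apply(h-t))
E
```

```text
time_s: 0.93
eef_pos: [318.2, 345.1, 211.0]
ee_rot: [-0.0, 0.151, 0.989, -0.0]
force: [0.3, 0.8, -0.8]
grip_width: 0.0
grip_force: 0.0
time_s: 1.77
eef_pos: [479.3, 190.0, 190.9]
ee_rot: [-0.0, 0.151, 0.989, -0.0]
force: [0.6, 0.5, -0.5]
grip_width: 0.002
grip_force: 0.0
[479.2856904  190.0306054  190.89871508] [[-0.954, 0.298, -0.001], [0.298, 0.954, -0.0], [0.001, -0.0, -1.0]]
[[324.00735808 235.53935842]
 [324.23326869 266.73384155]]
[-4.86469584e+00  2.58828347e-02  5.38956773e+01]
```

View pics/w1.png

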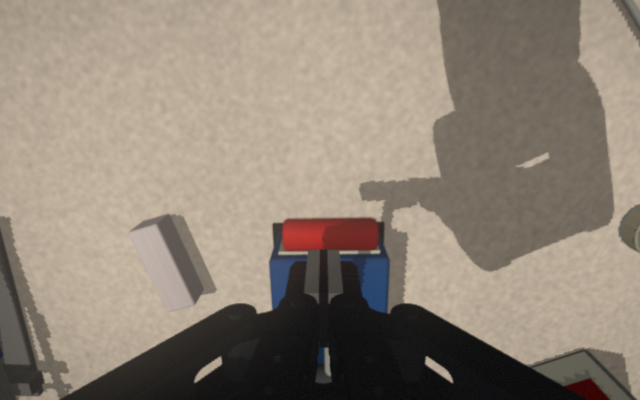

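The handle is seen centred at (331,234) against a predicted (324,235.5), so the estimate is good to about 4 mm. I'll shift onto its centre and push down to just short of the stop.

```bash
python3 -c "
from h import *
print(atz('w1',331,234,137))"
python3 -m inch '-1 1 9 0 0 0;-1 1 9 0 0 0;-1 1 9 0 0 0;-1 0 9 0 0 0;-1 0 9 0 0 0;0 0 9 0 0 0;0 0 9 0 0 0;0 0 9 0 0 0;0 0 9 0 0 0;0 0 9 0 0 0'
python3 -m inch '0 0 3 0 0 0;0 0 3 0 0 0;0 0 3 0 0 0;0 0 3 0 0 0;0 0 3 0 0 0;0 0 2 0 0 0;0 0 2 0 0 0;0 0 0 0 0 0;0 0 0 0 0 0;0 0 0 0 0 0'
```

```text
[487.61031298 191.83231303 137.        ]
time_s: 2.65
eef_pos: [484.2, 192.5, 100.6]
ee_rot: [-0.0, 0.151, 0.989, 0.0]
force: [-3.9, 1.1, 5.6]
grip_width: 0.003
grip_force: 2.8
time_s: 3.48
eef_pos: [485.1, 192.2, 82.8]
ee_rot: [0.001, 0.151, 0.989, 0.0]
force: [-1.0, 0.3, 6.7]
grip_width: 0.001
grip_force: 3.1
```

```bash
python3 -m inch '0 0 1 0 0 0;0 0 0 0 0 0;0 0 1 0 0 0;0 0 0 0 0 0;0 0 1 0 0 0;0 0 0 0 0 0;0 0 0 0 0 0;0 0 0 0 0 0;0 0 0 0 0 0;0 0 0 0 0 0'
```

```text
time_s: 4.32
eef_pos: [485.4, 192.2, 80.3]
ee_rot: [0.001, 0.151, 0.989, 0.0]
force: [-1.3, -0.4, 11.2]
grip_width: -0.001
grip_force: 5.2
```

```bash
python3 -m inch '0 0 1 0 0 0;0 0 0 0 0 0;0 0 0 0 0 0;0 0 1 0 0 0;0 0 0 0 0 0;0 0 0 0 0 0;0 0 0 0 0 0;0 0 0 0 0 0;0 0 0 0 0 0;0 0 0 0 0 0'
```

```text
time_s: 5.15
eef_pos: [485.6, 192.2, 79.6]
ee_rot: [0.002, 0.151, 0.989, 0.0]
force: [-6.3, -1.5, 22.8]
grip_width: 0.003
grip_force: 11.5
```

The force climbs sharply at 80 mm, so the lever is on its stop. I'll release it with a straight, slow rise and check that it came fully back.

```bash
python3 -m inch '0 0 -6 0 0 0;0 0 -9 0 0 0;0 0 -9 0 0 0;0 0 -10 0 0 0;0 0 -10 0 0 0;0 0 -10 0 0 0;0 0 -10 0 0 0;0 0 -10 0 0 0;0 0 -10 0 0 0;0 0 -20 0 0 0'
python3 -m inch '0 0 -10 0 0 0;0 0 -10 0 0 0;-8 -20 -10 0 0 0;-10 -24 -10 0 0 0;-12 -26 0 0 0 0;-12 -26 0 0 0 0;-12 -26 0 0 0 0;-12 -26 0 0 0 0;-12 -26 0 0 0 0;-12 -26 0 0 0 0'
python3 -m inch '-12 -26 0 0 0 0;-12 -26 0 0 0 0;-12 -26 0 0 0 0;-12 -26 0 0 0 0;-12 -26 0 0 0 0;-8 -25 0 0 0 0;0 0 0 0 0 0.6;0 0 0 0 0 0;0 0 0 0 0 0;0 0 0 0 0 0' 1 20
python3 - <<'E'
from h import *
import cv2
s,t,r=st(); print(t,r.as_matrix().round(3).tolist())
w=cap('wrist','w2')['image'][:,:,::-1]; tp=cap('top','top2')['image'][:,:,::-1]
print(proj('w2',[[531,-198,46],t]), proj('top2',[[484,189,137]]))
a=cv2.resize(tp[150:270,205:305],(160,192),interpolation=2)
im=np.zeros((400,800,3),np.uint8); im[:,:640]=w; im[:192,640:]=a; cv2.imwrite('pics/v2.png',im)
E
```

```text
time_s: 5.98
eef_pos: [483.2, 192.1, 180.5]
ee_rot: [-0.002, 0.151, 0.989, -0.001]
force: [-0.5, 0.3, 0.0]
grip_width: 0.003
grip_force: 0.0
time_s: 6.82
eef_pos: [510.4, -26.8, 221.2]
ee_rot: [-0.0, 0.151, 0.989, 0.0]
force: [0.3, 0.4, 0.3]
grip_width: -0.0
grip_force: 0.0
time_s: 7.65
eef_pos: [529.3, -192.9, 221.3]
ee_rot: [-0.0, 0.181, 0.984, 0.0]
force: [0.4, -0.2, -0.3]
grip_width: 0.999
grip_force: 0.0
[ 529.31320695 -192.90749786  221.27439045] [[-0.935, 0.355, -0.0], [0.355, 0.935, 0.0], [0.0, 0.0, -1.0]]
[[318.81679406 177.13381483]
 [324.12271251 266.66624595]] [[247.1663986  224.95457577]]
```

View pics/v2.png

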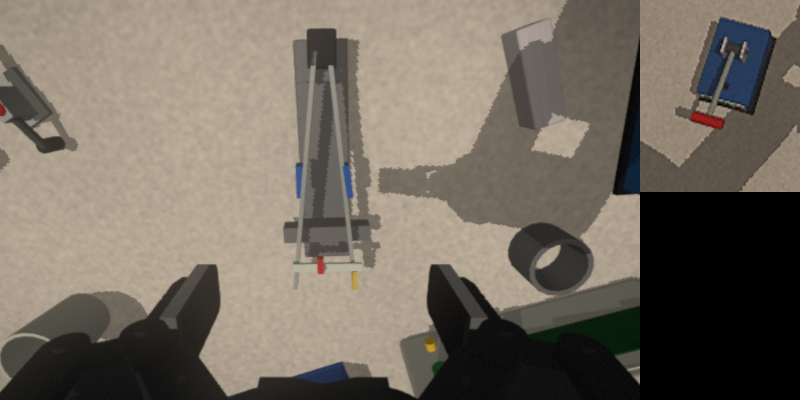

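The lever is fully back up. In the wrist view the pads are centred at about (324,181), with outer edges at x=296 and 352. The arm tips are at (296,280) and (355,280), and the joined end is at (322,48). The yellow pointer is at (355,280) and the red mark at (321,265).

```bash
python3 - <<'E'
from h import *
s,t,r=st(); f=lambda u,v,z: r.inv().apply(atz('w2',u,v,z)-t)
for n,u,v,z in(('pL',296.5,181,46),('pR',352,180,46),('join',322,62,50),('tipL',296,285,50),('tipR',355,287,61),('barmid',327,266,61),('ptr',355,280,61),('mark',321,272,61)): print(n,f(u,v,z).round(1))
E
```

```text
pL [ -7.  -24.6 175.4]
pR [ -6.1  26.  175.4]
join [ 94.5  -1.2 171.4]
tipL [-112.4  -27.2  171.4]
tipR [-108.    30.2  160.4]
barmid [-85.5   3.3 160.4]
ptr [-100.4   30.   160.4]
mark [-91.8  -2.4 160.4]
```

```bash
python3 -m inch '-2 1 15 0 0 -0.2;-2 0 20 0 0 0;-2 0 20 0 0 0;0 0 20 0 0 0;0 0 20 0 0 0;0 0 20 0 0 0;0 0 15 0 0 0;0 0 10 0 0 0;0 0 0 0 0 0;0 0 0 0 0 0' 1 20
python3 - <<'E'
from h import *
s,t,r=st(); print(t)
cap('wrist','w3'); 
E
```

```text
time_s: 8.58
eef_pos: [535.5, -194.6, 81.7]
ee_rot: [0.0, 0.171, 0.985, -0.0]
force: [-0.6, -0.8, 0.3]
grip_width: 1.0
grip_force: 0.0
[ 535.54070485 -194.59140066   81.66232779]
```

View pics/w3.png

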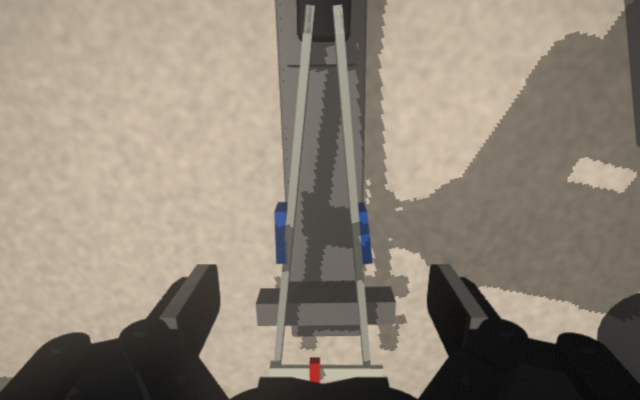

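The pads are at x 276–371, y 203–263, so they are centred at (323.5,233), in line with the finger centre at column 324.

```bash
python3 - <<'E'
from h import *
s,t,r=st(); f=lambda u,v,z: r.inv().apply(atz('w3',u,v,z)-t).round(1)
print(f(323.5,203,50),f(323.5,263,50),f(323.5,20,50),f(278,233,50),f(369,233,50))
E
```

```text
[19.6 -0.1 32.2] [-14.5  -0.1  32.2] [ 1.042e+02 -1.000e-01  3.210e+01] [  3.  -23.9  32.2] [ 3.  23.8 32.2]
```

```bash
python3 -m inch '1 0 10 0 0 0;1 0 10 0 0 0;0 0 10 0 0 0;0 0 10 0 0 0;0 0 8 0 0 0;0 0 6 0 0 0;0 0 4 0 0 0;0 0 3 0 0 0;0 0 0 0 0 0;0 0 0 0 0 0'
python3 -m inch '0 0 0 0 0 0;0 0 0 0 0 0;0 0 0 0 0 0;0 0 0 0 0 0;0 0 0 0 0 0;0 0 0 0 0 0;0 0 0 0 0 0;0 0 0 0 0 0;0 0 0 0 0 0;0 0 0 0 0 0' 0.53 20
```

```text
time_s: 9.47
eef_pos: [533.6, -194.2, 20.5]
ee_rot: [0.0, 0.171, 0.985, -0.0]
force: [-0.8, 0.5, -0.3]
grip_width: 0.999
grip_force: 0.0
time_s: 10.3
eef_pos: [533.9, -194.5, 21.0]
ee_rot: [0.001, 0.171, 0.985, -0.0]
force: [-1.8, -0.6, 6.4]
grip_width: 0.528
grip_force: 5.8
```

The pads are held with 5.8 N. I'll lift gently, level, by 100 mm.

```bash
python3 -m inch '0 0 -2 0 0 0;0 0 -2 0 0 0;0 0 -4 0 0 0;0 0 -6 0 0 0;0 0 -6 0 0 0;0 0 -6 0 0 0;0 0 -6 0 0 0;0 0 -6 0 0 0;0 0 -6 0 0 0;0 0 -6 0 0 0'
python3 -m inch '0 0 -6 0 0 0;0 0 -6 0 0 0;0 0 -6 0 0 0;0 0 -6 0 0 0;0 0 -6 0 0 0;0 0 -6 0 0 0;0 0 -6 0 0 0;0 0 -4 0 0 0;0 0 -3 0 0 0;0 0 -1 0 0 0'
python3 - <<'E'
from h import *
import cv2
s,t,r=st(); print(t,s['wrist_torque'])
w=cap('wrist','w4')['image'][:,:,::-1]; sd=cap('side','s4')['image'][:,:,::-1]; tp=cap('top','t4')['image'][:,:,::-1]
q=proj('s4',[t])[0].astype(int); q2=proj('t4',[t])[0].astype(int)
c=lambda im,q: cv2.resize(im[q[1]-40:q[1]+40,q[0]-80:q[0]+80],(400,200),interpolation=2)
im=np.vstack([cv2.resize(w[120:],(800,350)),np.hstack([c(sd,q),c(tp,q2)])]); cv2.imwrite('pics/v4.png',im); print(q,q2)
E
```

```text
time_s: 11.13
eef_pos: [533.5, -194.1, 71.0]
ee_rot: [0.0, 0.172, 0.985, -0.0]
force: [-0.2, 0.9, -1.4]
grip_width: 0.53
grip_force: 4.1
time_s: 11.97
eef_pos: [533.6, -194.2, 120.8]
ee_rot: [0.0, 0.171, 0.985, -0.0]
force: [-0.5, 0.5, -2.4]
grip_width: 0.531
grip_force: 4.1
[ 533.58211277 -194.16812406  120.80559697] [ 0.00464676 -0.02551327  0.00088394]
[324 166] [385 206]
```

View pics/v4.png

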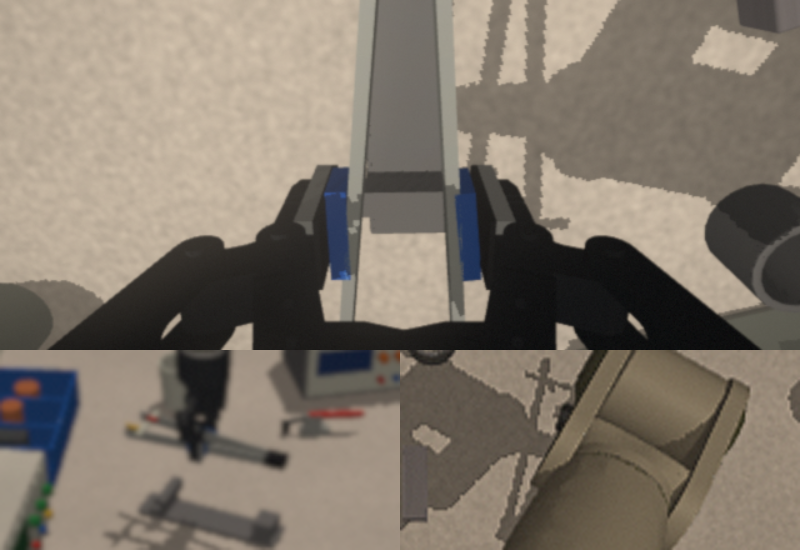

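The tweezers are held level, and the stand and everything else are untouched. The marks are hidden by the gripper in the wrist view and by the arm in the top view. I'll squeeze most of the way, then move sideways and turn the tips towards the side camera so that both outer cameras can see the marks.

```bash
python3 -m inch '0 0 0 0 0 0;0 0 0 0 0 0;0 0 0 0 0 0;0 0 0 0 0 0;0 0 0 0 0 0;0 0 0 0 0 0;0 0 0 0 0 0;0 0 0 0 0 0;0 0 0 0 0 0;0 0 0 0 0 0' 0.43 20
python3 -m inch '1 3 -1 0 0 0;3 8 -3 0 0 0;5 14 -4 0 0 0;6 17 -4 0 0 0;7 19 -4 0 0 0;7 19 -4 0 0 0;7 19 -4 0 0 0;5 14 -3 0 0 0;3 9 -2 0 0 0;1 4 -1 0 0 0'
python3 -m inch '0 0 0 0 0 -0.2;0 0 0 0 0 -0.5;0 0 0 0 0 -0.7;0 0 0 0 0 -0.7;0 0 0 0 0 -0.7;0 0 0 0 0 -0.7;0 0 0 0 0 -0.7;0 0 0 0 0 -0.7;0 0 0 0 0 -0.7;0 0 0 0 0 -0.7'
python3 -m inch '0 0 0 0 0 -0.7;0 0 0 0 0 -0.7;0 0 0 0 0 -0.7;0 0 0 0 0 -0.7;0 0 0 0 0 -0.7;0 0 0 0 0 -0.7;0 0 0 0 0 -0.7;0 0 0 0 0 -0.5;0 0 0 0 0 -0.2;0 0 0 0 0 0'
python3 - <<'E'
from h import *
import cv2
s,t,r=st(); print(t,s['joints'].round(2))
sd=cap('side','s5')['image'][:,:,::-1]; tp=cap('top','t5')['image'][:,:,::-1]
q=proj('s5',[t])[0].astype(int)-[0,0]; q2=proj('t5',[t])[0].astype(int)
c=lambda im,q: cv2.resize(im[q[1]-50:q[1]+50,q[0]-60:q[0]+60],(600,500),interpolation=2)[:, :]
o=np.hstack([c(sd,q),c(tp,q2)]); cv2.imwrite('pics/v5.png',cv2.resize(o[:, :],(800,333),interpolation=cv2.INTER_AREA)); print(q,q2)
E
```

```text
time_s: 12.95
eef_pos: [533.5, -194.1, 120.3]
ee_rot: [0.0, 0.171, 0.985, -0.0]
force: [0.2, -0.1, -1.7]
grip_width: 0.429
grip_force: 6.8
time_s: 13.78
eef_pos: [533.6, -58.4, 150.9]
ee_rot: [0.0, 0.171, 0.985, 0.0]
force: [0.1, 0.2, -1.9]
grip_width: 0.429
grip_force: 6.8
time_s: 14.62
eef_pos: [533.6, -61.1, 150.1]
ee_rot: [-0.0, -0.159, 0.987, -0.0]
force: [-0.7, 0.4, -1.9]
grip_width: 0.428
grip_force: 6.8
time_s: 15.45
eef_pos: [533.6, -60.8, 150.2]
ee_rot: [-0.0, -0.436, 0.9, 0.0]
force: [0.2, 0.2, -0.6]
grip_width: 0.437
grip_force: 6.8
[533.64173054 -60.84676071 150.16901276] [-0.33  0.42  1.57 -0.    1.15 -2.8 ]
[321 182] [338 204]
```

View pics/v5.png

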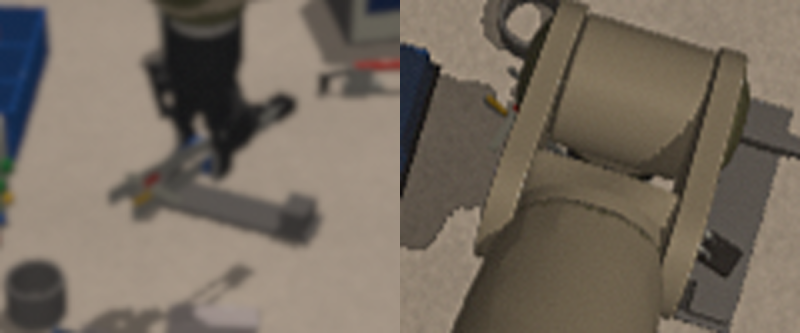

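The side view shows the yellow pointer at about (304,191) and the red mark at about (306,186). In the top view the arm nearly hides the mark. I'll take centroids in code and intersect them with the height plane of the marks.

```bash
cat > m.py <<'E'
from h import *
import sys
def blobs(n,box):
    i=cv2.imread(f'pics/{n}.png'); x0,y0,x1,y1=box; c=i[y0:y1,x0:x1]; h=cv2.cvtColor(c,cv2.COLOR_BGR2HSV)
    H,S,V=[h[...,k].astype(int) for k in range(3)]
    o={}
    for k,m in(('y',(H>17)&(H<32)&(S>115)),('r',((H<7)|(H>172))&(S>115))):
        v,u=np.nonzero(m); w=S[v,u]-90.
        o[k]=(np.average(u,weights=w)+x0,np.average(v,weights=w)+y0,len(u)); pts=np.c_[u+x0,v+y0]; print(n,k,np.round(o[k],2),pts.min(0),pts.max(0))
    return o
def rep(n,o,t,r,z):
    p={k:r.inv().apply(atz(n,o[k][0],o[k][1],z)-t).round(1) for k in o}; print(p,'dy',p['y'][1]-p['r'][1])
E
python3 - <<'E'
from m import *
s,t,r=st()
cv2.imwrite('pics/s5.png',cv2.imread('pics/s5.png'))
for n,b in(('s5',(290,175,320,200)),('t5',(300,165,350,235))):
    try:
        o=blobs(n,b); rep(n,o,t,r,t[2]+38)
    except Exception as e: print(n,e)
    a=proj(n,[t+r.apply([-95,0,-38]),t+r.apply([-95,10,-38]),t+r.apply([-85,0,-38]),t+r.apply([-95,0,-48])]);print(a.round(1).tolist())
Y=R.from_euler('z',-.36); T=np.array([531,-198,42.])
for n,b in(('top0',(375,165,405,200)),('w2',(300,250,370,300))):
    o=blobs(n,b)
    for z in(59,):
        for k in o: print(k,Y.inv().apply(atz(n,o[k][0],o[k][1],z)-T).round(1))
E
```

```text
s5 y [303.41 191.04   8.  ] [302 190] [305 192]
s5 r [306.03 185.48   4.  ] [305 185] [307 186]
{'y': array([-106.2,   21.7,  -38. ]), 'r': array([-80.6,   7.9, -38. ])} dy 13.799999999999999
[[301.0, 186.5], [303.3, 187.8], [303.3, 185.1], [300.9, 184.0]]
t5 y [306.75 184.88  14.  ] [304 173] [316 188]
t5 r [312.   185.78   2.  ] [312 185] [312 186]
{'y': array([-96.2,  15.4, -38. ]), 'r': array([-83.7,   8.9, -38. ])} dy 6.5
[[310.7, 180.7], [308.4, 183.6], [313.6, 182.9], [310.6, 179.7]]
top0 y [382.92 177.02  11.  ] [382 174] [384 180]
top0 r [391.91 186.15  13.  ] [391 183] [393 189]
y [97.7 31.7 17. ]
r [80.  -2.1 17. ]
w2 y [354.36 280.31  73.  ] [352 272] [356 289]
w2 r [320.12 265.33  99.  ] [317 257] [323 273]
y [98.7 33.5 17. ]
r [82.6  0.8 17. ]
```

The outer cameras resolve about 2.7 mm per pixel, so I need a straight-down view. Bringing the tool under the top camera with the tips pointing outward should show both marks beside the wrist.

```bash
python3 -m inch '0 0 0 0 0 0.3;0 0 0 0 0 0.6;0 0 0 0 0 0.9;0 0 0 0 0 1;0 0 0 0 0 1;0 0 0 0 0 1;0 0 0 0 0 1;0 0 0 0 0 1;0 0 0 0 0 1;0 0 0 0 0 0.6'
python3 -m inch '3 1 0 0 0 0.2;8 2 0 0 0 0;12 3 0 0 0 0;15 4 0 0 0 0;15 4 0 0 0 0;15 4 0 0 0 0;15 4 0 0 0 0;15 4 0 0 0 0;15 4 0 0 0 0;15 4 0 0 0 0'
python3 -m inch '15 4 0 0 0 0;15 4 0 0 0 0;15 4 0 0 0 0;15 4 0 0 0 0;14 4 0 0 0 0;11 3 0 0 0 0;8 2 0 0 0 0;3 1 0 0 0 0;0 0 0 0 0 0;0 0 0 0 0 0'
python3 - <<'E'
from m import *
s,t,r=st(); print(t,s['joints'].round(2))
cap('top','t6'); n='t6'
q=proj(n,[t+r.apply([-90,0,-38])])[0].astype(int); print(q)
i=cv2.imread('pics/t6.png'); cv2.imwrite('pics/v6.png',cv2.resize(i[q[1]-25:q[1]+45,q[0]-45:q[0]+45],(765,595),interpolation=cv2.INTER_NEAREST))
try: o=blobs(n,(q[0]-20,q[1]-18,q[0]+20,q[1]+18)); rep(n,o,t,r,t[2]+38)
except Exception as e: print(e)
E
```

```text
time_s: 16.38
eef_pos: [533.7, -60.5, 150.2]
ee_rot: [-0.0, -0.008, 1.0, -0.0]
force: [0.5, -0.9, -1.3]
grip_width: 0.432
grip_force: 6.8
time_s: 17.22
eef_pos: [404.2, -26.1, 150.3]
ee_rot: [-0.0, -0.001, 1.0, -0.0]
force: [0.5, -0.4, -1.8]
grip_width: 0.43
grip_force: 6.8
time_s: 18.05
eef_pos: [309.9, -0.7, 150.5]
ee_rot: [0.0, -0.001, 1.0, -0.0]
force: [0.4, -0.1, -1.4]
grip_width: 0.432
grip_force: 6.8
[309.94150206  -0.72945944 150.46459368] [-0.39 -0.09  2.18  0.    1.05 -1.96]
[317 253]
t6 y [312.41 250.68  14.  ] [312 247] [313 254]
t6 r [315.58 258.73  13.  ] [315 256] [316 262]
{'y': array([-97.9,  12.6, -37.9]), 'r': array([-77.3,   4.8, -37.9])} dy 7.8
```

View pics/v6.png

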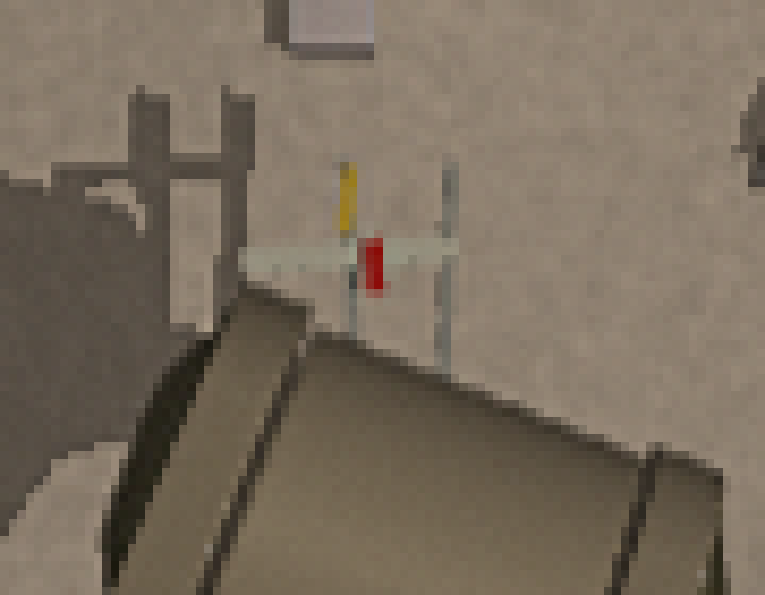

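The view is clear: pointer at (347,198) in the crop, mark centre at (374,268), and the white bar tilted about 0.08 rad. Along the bar the gap is still about 6.4 mm, or 3.4 mm at the pads, which matches the 32.5 mm open gap measured earlier. I'll squeeze to 0.39.

```bash
python3 -m inch '0 0 0 0 0 0;0 0 0 0 0 0;0 0 0 0 0 0;0 0 0 0 0 0;0 0 0 0 0 0;0 0 0 0 0 0;0 0 0 0 0 0;0 0 0 0 0 0;0 0 0 0 0 0;0 0 0 0 0 0' 0.39 20
python3 - <<'E'
from m import *
s,t,r=st(); print(t)
cap('top','t7'); n='t7'
q=proj(n,[t+r.apply([-90,0,-38])])[0].astype(int)
i=cv2.imread('pics/t7.png'); cv2.imwrite('pics/v7.png',cv2.resize(i[q[1]-25:q[1]+30,q[0]-30:q[0]+35],(780,600),interpolation=cv2.INTER_NEAREST));print(q)
o=blobs(n,(q[0]-20,q[1]-18,q[0]+20,q[1]+18)); rep(n,o,t,r,t[2]+38)
E
```

```text
time_s: 18.93
eef_pos: [309.6, -0.6, 150.3]
ee_rot: [0.0, -0.0, 1.0, -0.0]
force: [-0.9, -0.0, -1.4]
grip_width: 0.39
grip_force: 7.9
[309.60972873  -0.58439161 150.29866608]
[317 253]
t7 y [313.62 250.85  15.  ] [313 247] [314 254]
t7 r [314.49 259.2   15.  ] [313 256] [315 262]
{'y': array([-97.7,   9.4, -38. ]), 'r': array([-76.5,   7.5, -38. ])} dy 1.9000000000000004
```

View pics/v7.png

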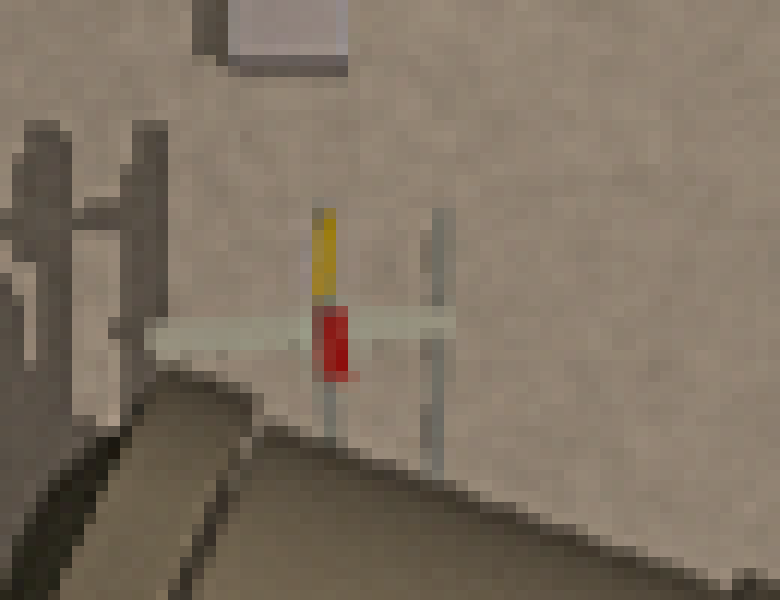

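The pointer at (324,253) is now in line with the mark at (335,343) once the bar tilt is allowed for; the residual is about 0.4 mm. I'll carry the tweezers back gently to about 10 cm above the stand.

```bash
python3 -m inch '-3 -2 0 0 0 0;-8 -7 0 0 0 0;-12 -11 0 0 0 0;-14 -12 0 0 0 0;-14 -12 0 0 0 0;-14 -12 0 0 0 0;-14 -12 0 0 0 0;-14 -12 0 0 0 0;-14 -12 0 0 0 0;-14 -12 0 0 0 0'
python3 -m inch '-14 -12 0 0 0 0;-14 -12 0 0 0 0;-14 -12 0 0 0 0;-14 -12 0 0 0 0;-14 -12 0 0 0 0;-13 -12 0 0 0 0;-10 -10 0 0 0 0;-6 -6 0 0 0 0;-2 -2 0 0 0 0;0 0 0 0 0 0'
python3 -m inch '0 0 1 0 0 0.2;0 0 2 0 0 0.4;0 0 4 0 0 0.5;0 0 4 0 0 0.5;0 0 4 0 0 0.5;0 0 4 0 0 0.5;0 0 4 0 0 0.4;0 0 4 0 0 0.2;0 0 2 0 0 0.1;0 0 1 0 0 0'
python3 -m inch '0 0 0 0 0 0;0 0 0 0 0 0;0 0 0 0 0 0;0 0 0 0 0 0;0 0 0 0 0 0;0 0 0 0 0 0;0 0 0 0 0 0;0 0 0 0 0 0;0 0 0 0 0 0;0 0 0 0 0 0'
python3 - <<'E'
from m import *
s,t,r=st()
# compare held-pad appearance w4 region not needed; check tips in side view
cap('side','s8'); q=proj('s8',[t+r.apply([-95,5,-38])])[0].astype(int); print(q)
o=blobs('s8',(q[0]-15,q[1]-12,q[0]+15,q[1]+12)); rep('s8',o,t,r,t[2]+38)
E
```

```text
time_s: 19.82
eef_pos: [431.9, -105.8, 150.0]
ee_rot: [-0.0, -0.0, 1.0, -0.0]
force: [0.1, -0.1, -1.3]
grip_width: 0.393
grip_force: 7.9
time_s: 20.65
eef_pos: [531.9, -194.8, 149.8]
ee_rot: [-0.0, -0.0, 1.0, 0.0]
force: [-1.0, 0.4, -0.9]
grip_width: 0.394
grip_force: 7.9
time_s: 21.48
eef_pos: [531.5, -194.1, 120.1]
ee_rot: [-0.0, 0.171, 0.985, 0.0]
force: [0.3, 0.3, -1.4]
grip_width: 0.392
grip_force: 7.9
time_s: 22.32
eef_pos: [531.8, -194.4, 120.3]
ee_rot: [0.0, 0.171, 0.985, -0.0]
force: [-0.0, -0.8, -2.4]
grip_width: 0.387
grip_force: 7.9
[300 152]
s8 y [298.77 155.36   7.  ] [297 155] [300 156]
s8 r [303.99 155.     3.  ] [303 155] [305 155]
{'y': array([-93.8,  21.7, -38. ]), 'r': array([-77.8,  12.1, -38. ])} dy 9.6
```

The grip is steady. The side view suggests the tips may be slightly low, so I'll check the level numerically: compare the mark and the dark joined end with their side-view positions when the tweezers lay on the stand.

```bash
python3 - <<'E'
from m import *
s,t,r=st(); Rz=R.from_euler('z',-.345); G=np.array([531.5,-196.5,42.])
# tweezers frame points relative to grip: mark centre, joined-end block top
mark=np.array([83,0,19.]); 
q=proj('side0',[G+Rz.apply(mark)])[0]; print('side0 mark pred',q.round(1))
o=blobs('side0',(int(q[0])-15,int(q[1])-10,int(q[0])+15,int(q[1])+10))
for name,tilt in(('level',0),('0.1 down',.1)):
  R2=R.from_euler('z',-.345+.078)*R.from_euler('y',tilt)
  c=np.array([531.8,-194.4,142]); 
  base=c+R2.apply([0,0,0]); 
  print(name,proj('s8',[base+R2.apply([83,1,19]),base+R2.apply([-118,0,8])]).round(1).tolist())
print('side0 tail pred',proj('side0',[G+Rz.apply([-118,0,8])]).round(1))
for n,c in(('side0',(350,192)),('s8',(346,165))):
    g=cv2.imread(f'pics/{n}.png',0); x,y=c
    v,u=np.nonzero(g[y-18:y+19,x-20:x+21]<60); print(n,'dark',(u.mean()+x-20).round(1),(v.mean()+y-18).round(1),u.min()+x-20,u.max()+x-20,v.min()+y-18,v.max()+y-18,len(u))
E
```

```text
side0 mark pred [305.1 174.6]
side0 y [296.75 179.8    4.  ] [296 179] [298 180]
side0 r [306. 175.   1.] [306 175] [306 175]
level [[303.3, 153.4], [357.4, 166.4]]
0.1 down [[303.0, 155.3], [357.2, 163.6]]
side0 tail pred [[355.3 190.3]]
side0 dark 350.2 196.6 344 356 190 203 113
s8 dark 336.8 157.8 326 358 147 172 106
```

```bash
python3 - <<'E'
import cv2,numpy as np
np.set_printoptions(linewidth=200)
a=cv2.imread('pics/side0.png',0);b=cv2.imread('pics/s8.png',0)
print(a[182:206,342:364]);print(b[154:178,340:366])
E
```

```text
[[146 145 144 144 144 145 146 146 146 147 147 147 147 147 147 147 147 146 146 146 147 148]
 [145 144 144 144 144 144 145 145 145 147 148 147 147 146 146 146 146 146 146 146 146 148]
 [139 140 142 143 144 145 145 145 145 148 148 147 147 146 146 145 145 146 146 146 146 147]
 [125 130 134 138 142 143 144 144 146 147 146 147 147 147 147 146 146 145 145 146 146 146]
 [103 110 118 126 132 137 139 141 142 143 143 144 145 146 147 147 146 146 146 145 146 146]
 [ 85  90  96 104 113 121 126 130 131 133 134 137 141 143 145 147 146 146 145 145 145 146]
 [ 85  83  85  87  93  99 104 107 107 110 114 119 123 129 136 141 144 145 146 145 145 145]
 [ 89  87  86  86  87  88  85  80  77  81  85  85  89  99 114 126 137 144 146 146 146 145]
 [ 84  86  87  89  89  86  77  66  60  60  59  52  52  62  79 101 127 142 146 146 145 145]
 [ 79  80  82  82  82  80  71  60  55  51  43  34  31  34  51  85 121 141 147 147 146 145]
 [ 79  78  78  77  75  70  57  46  40  38  31  26  26  31  53  89 123 141 145 146 145 145]
 [ 80  80  78  74  70  62  48  34  26  23  21  23  24  36  67 103 130 142 145 144 144 144]
 [ 83  8
[... 2953 characters left out ...]
  31  27  24  24  23  30  54  91 125 143 148 148 148 149]
 [147 146 145 143 141 139 135 129 121 107  87  65  52  44  37  32  30  45  76 109 133 145 148 148 148 148]
 [147 148 149 149 149 149 148 145 140 133 118 102  91  82  72  64  60  73 101 128 143 149 148 148 148 148]
 [148 148 149 149 151 151 151 150 149 146 140 133 126 118 111 105 102 109 126 142 148 149 149 149 148 148]
 [149 149 150 150 150 150 151 151 150 150 148 146 144 141 139 137 136 137 143 147 149 149 149 148 149 148]
 [150 150 149 149 149 150 150 150 150 150 150 149 148 148 148 147 147 147 148 149 149 149 149 149 150 149]
 [149 150 149 149 149 149 149 149 149 150 150 150 149 149 149 149 150 149 148 148 149 150 150 149 149 149]]
```

The mark and the joined end are both about 1.3 px (roughly 4 mm) below the prediction, so the tweezers are level, just slightly low. I'll raise them 4 mm, let them settle and hand in.

```bash
python3 -m inch '0 0 -1 0 0 0;0 0 -1 0 0 0;0 0 -1 0 0 0;0 0 -1 0 0 0;0 0 0 0 0 0;0 0 0 0 0 0;0 0 0 0 0 0;0 0 0 0 0 0;0 0 0 0 0 0;0 0 0 0 0 0'
python3 -c "
from rig import ctrl
print(ctrl.finish_job())"
```

```text
time_s: 23.2
eef_pos: [531.8, -194.4, 124.2]
ee_rot: [-0.0, 0.171, 0.985, 0.0]
force: [0.5, -0.5, -0.8]
grip_width: 0.394
grip_force: 7.9
the job is handed in; nothing more can be done
None
```

I zeroed the reader, then lifted the tweezers level about 10 cm above the stand and squeezed until the pointer stood about 0.4 mm from the red mark in the top view; after the carry back I checked only grip and level, and handed the job in at 23 s.

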